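# Raise the tray camera to its second stop and hold it

### The arm

A 7-joint arm with a two-finger parallel gripper is mounted at the origin on the work surface. World frame = base frame: x ahead of the robot, y to its left, z up, the work surface at z = 0. Lengths are in m, angles in rad, forces in N, time in s.
With the tool pointing down it reaches from about 0.425 to 0.925 m from the base axis. Payload 6.8 kg.
Tool frame: the origin (TCP) lies between the finger pads; the fingertips stand 14 mm ahead of it and the grasp point (between the pads) lies 5 mm behind it; z points along the fingers, y is the line along which they close (so a half turn about z gives the same grasp; the last joint's range is limited). The gripper opens to 85 mm and grips with 20 to 120 N. Pads are 22 mm wide; open, the fingers measure 114 mm over their backs; the gripper's body (76 mm by 85 mm) begins 54 mm behind the grasp point. The pads swing forward as they close: fully open they stand 13 mm farther back than shut.
Start: joints at [-1.267, 0.477, 0.022, 1.555, -0.011, 1.109, -0.083], TCP at [0.27, 0.619, 0.245] pointing down, gripper open.
Joint ranges: [-2.96, 2.96], [-0.34, 2.1], [-1.41, 1.46], [0.24, 2.44], [-1.37, 4.51], [0.17, 1.92], [-2.96, 2.96]. Speed limits (rad/s): [2.39, 2.39, 3.14, 3.14, 3.14, 3.14, 3.14].

### API

Orientations are given as a rotation vector (axis times angle).
In Python, from bench import r, imaging gives the robot as it stands.
- The arm moves only by the tool apply_moves, never from a script. Its argument "moves" is a list of rows, each a list of 2 entries, a list of its own where there are three numbers: the shift along the tool's x, y, z in cm, then the turn about the tool's z in rad. In form: [[[tx, ty, tz], roll], ...]. A call has 1 to 10 rows; each row is the pose to reach, as a shift and turn from the pose commanded when the call began, along the tool's axes at that moment; what a row does not reach only later rows make up. A row lasts 1/12 s, in which the tool goes at most 41.7 mm and 7.16 degrees, less where a joint would pass 70% of its speed; a pose out of reach is approached as far as the arm can. A call with a gripper value outside its range is refused whole. "claw" is the opening, from 0 (shut) to 1 (fully open), set as the call begins (left out, the last holds). The fingers move at their own pace and stop on an object; "grip_force" is the grip in N (left out, the last holds). Time passes only in rows, so rows that repeat a pose let the fingers close. It gives the time, the measured TCP pose, the force and the opening at its end, in the units of the state.
- r.get_obs(): the state, without advancing time (a new reading comes with each control period).
- imaging.grab_frame(name): name is "scene" or "top" or "wrist"; returns a dict with "frame" (480x640x3 uint8, blue, green, red), "intrinsics" (3x3 intrinsics, pixels), "T" (4x4, takes a point from camera to world coordinates). Camera axes: x right, y up, looking along -z (the intrinsics and any distortion apply to the point x, -y, -z); pixel columns grow to the right and rows downward; lengths in m; the calibration is good to about 2 mm. The wrist camera is an equidistant fisheye: a pixel r from the principal point sees the ray r / f radians off the axis. A picture is of the moment at which its call begins. There is no depth.
- r.hand_in(): hands the job in, once; it reports no verdict.
The state is a dict: "clock": time; "joints": joint angles; "qvel": joint speeds; "tau": joint torques, N m; "tcp_pos": TCP position; "orientation": TCP orientation; "contact_force": force on the tool from outside, world axes, zero at the start; "moment": the same for the moment, N m; "grip_width": finger opening in m.
Only numpy, scipy, OpenCV 4.12 (cv2) and the standard library are available. Lean on these libraries where they do the work, as an engineer would, in place of code of your own. Each camera call takes 0.05 s, during which the arm holds its last target. There are 200 camera calls.

### The job

The instrument tray is about to be photographed. Slide the yellow transport lock of the camera stand all the way to its end stop at the green mark, then take the blue grip on top of the camera so that the orange release button in its side is squeezed in, and pull the camera straight up, past the first stop of the telescopic column, to the second stop. Finish while still holding the camera up there with the button squeezed, as it sinks back when let go, and leave the tray, the jar and the bottle where they stand.

Things in the scene. Friction and masses are not known exactly. Their poses are not given: they have to be found in the camera images.
- stand: camera stand, fixed to the table: a grey base plate 200 x 150 x 25 mm carrying a white upright tube (28 mm thick, with a 34 mm black collar, up to 105 mm above the table). Origin: on the tube's axis at the table surface. Its x axis points the way the lens looks, z up, y to the left of that. The plate reaches from x = -135 to +65 mm and y = -75 to +75 mm. The transport lock runs on the plate at x = -105 mm.
- lock (a joint): travel of the transport lock in m: 0 = locked (at the red mark), 0.040 = end stop (at the green mark), growing along the stand's +y. It slides with about 2 N and stays where it is left. A steel tongue on it lies over a lug that hangs from the camera by a steel strap (between lock and tube, at stand x = -26 to -51 mm), and blocks all lifting until the lock is more than 34 mm along. It starts within 6 mm of 0.
- lock_grip (a point): centre of the top of the yellow lock grip, a block 28 mm (stand x) by 20 mm (stand y) by 45 mm high, standing on the base plate; its top is 70 mm above the table. The steel tongue, 16 mm wide at the block and then 44 mm, reaches from the block towards the tube, 45 to 52 mm above the table.
- handle: all that rides on top of the column: black camera body (85 x 56 x 36 mm, lens looking along +x and down), the blue grip on it and the orange button. Origin on the column axis 1 mm under the camera body, 115 mm above the table while the column is down; axes parallel to the stand's. It can only go straight up and down. 0.25 kg or so.
- grip (a point): centre of the blue grip on the column axis, 183 mm above the table while the column is down, to be lifted by 100 mm in all. The grip is an upright block 30 mm (stand x) by 32 mm (stand y), its top 24 mm above this point and the camera's top 31 mm below it. Closing a gripper along the stand's y axis on it at this height squeezes the button; with the button in, the grip is 33 mm across.
- button_face (a point): centre of the outer face of the orange release button, 22 mm (stand x) by 34 mm high, in the +y side of the grip at the height of point grip; it stands 7 mm proud of that side when out (39 mm across grip and button). Face normal: stand +y.
- release (a joint): how far the button is pushed in (towards stand -y), in m: 0 = out, 0.006 = fully in; needs about 2 N to start and 6 N fully in, springs out when let go. Until it is at least 4 mm in, a catch holds the column down.
- inner_tube (a joint): extension of the thin steel inner tube, in m: 0 = down, 0.050 = first stop. It comes out first, with a pull of about 4 N. Falls back when let go (with the button out it may come to rest on the catch, a few mm up).
- middle_tube (a joint): extension of the aluminium middle tube (with a blue ring at its top), in m: 0 = down, 0.050 = second stop. It comes out only after the inner tube has reached its stop, with a pull of about 10 N (a spring pulls it back); at 0.050 the column stops hard.
- tray: bystander: aluminium instrument tray 130 x 180 x 18 mm with instruments, beyond the stand. Origin under its centre.
- jar: bystander: glass jar with a blue cap, 68 mm across, 90 mm high, to one side of the stand. Origin under its centre.
- bottle: bystander: white bottle with a red cap, 60 mm across, 140 mm high, to the other side of the stand. Origin under its centre.

How it is judged:
By the outcome, as a careful person would: the job done as asked, in the order asked, and still so for the second after the job is handed in, while the arm keeps its last pose, push and grip.
It also fails if it takes over 48 s, if anything falls off the work surface, if the arm or the gripper's body presses on something with over 40 N, if the wrist force passes 120 N, or if a joint passes its speed limit or range.

## Working session

There is one attempt and no reset: what is moved stays moved. The work goes in short steps, Python scripts to look and compute and a tool call to move; the robot and the scene stay as the last step left them, time stands still between calls to the robot, and variables do not carry over. Pictures are saved under pics/ and viewed, on a budget of 10 in all, crops included, one or two more only if the job needs it, and the job is handed in when it is done.

Besides the shell and the picture viewer there is one more tool, called after "Emit:" as name([rows], argument=value, ...), one row to a line, values as JSON. apply_moves: Moves the arm, as the interface text tells. Its arguments: {"type":"object","properties":{"moves":{"type":"array","items":{"type":"array"}},"claw":{"type":"number"},"grip_force":{"type":"number"}},"required":["moves"]}

```bash
mkdir -p pics; cat > h.py <<'E'
import numpy as np,cv2
from scipy.spatial.transform import Rotation as R
def ray(K,T,u,v,fish=False):
    x=(u-K[0,2])/K[0,0];y=(v-K[1,2])/K[1,1]
    if fish:
        t=np.hypot(x,y);s=np.sin(t)/t if t>1e-9 else 1;d=np.array([x*s,y*s,np.cos(t)])
    else: d=np.array([x,y,1])
    d=d*[1,-1,-1]
    return T[:3,3],T[:3,:3]@d
def atz(K,T,u,v,z,fish=False):
    o,d=ray(K,T,u,v,fish);return o+d*(z-o[2])/d[2]
def proj(K,T,p):
    c=T[:3,:3].T@(np.array(p)-T[:3,3]);c=c*[1,-1,-1];return K[:2,:2]@(c[:2]/c[2])+K[:2,2]
E
python3 - <<'E'
from bench import r,imaging
import cv2,numpy as np,pickle
np.set_printoptions(precision=4,suppress=True)
o=r.get_obs();print(o)
D={}
for n in("scene","top","wrist"):
    f=imaging.grab_frame(n);cv2.imwrite(f"pics/{n}0.png",f["frame"]);D[n]=f;print(n,f["intrinsics"],f["T"], [k for k in f])
pickle.dump(D,open("d0.pkl","wb"))
E
```

```text
{'clock': 0.0, 'joints': array([-1.2671,  0.4778,  0.0224,  1.5565, -0.0115,  1.1093, -0.0831]), 'qvel': array([-0.0001,  0.0008, -0.0004,  0.0002, -0.001 , -0.0005,  0.    ]), 'tau': array([  0.0004, -59.6463,   1.6077, -28.1196,   0.0123,   0.0095,
         0.    ]), 'tcp_pos': array([0.27  , 0.618 , 0.2443]), 'orientation': array([-0.6422, -3.075 ,  0.0029]), 'contact_force': array([-0.2078,  0.3246,  0.65  ]), 'moment': array([ 0.051 ,  0.0394, -0.03  ]), 'grip_width': 0.08508169896344941}
scene [[486.7186   0.     320.7927]
 [  0.     486.7186 231.0484]
 [  0.       0.       1.    ]] [[ 0.8222 -0.4871  0.2943  0.9039]
 [ 0.5692  0.7053 -0.4226 -0.3084]
 [-0.0017  0.515   0.8572  0.9086]
 [ 0.      0.      0.      1.    ]] ['frame', 'intrinsics', 'T']
top [[600.0425   0.     322.1989]
 [  0.     600.0425 242.2276]
 [  0.       0.       1.    ]] [[-0.0115  0.9961 -0.0873  0.5558]
 [-0.9997 -0.0095  0.0235  0.0883]
 [ 0.0226  0.0875  0.9959  1.1457]
 [ 0.      0.      0.      1.    ]] ['frame', 'intrinsics', 'T']
wrist [[371.6483   0.     319.5848]
 [  0.     371.6483 241.0487]
 [  0.       0.       1.    ]] [[ 0.3997 -0.8859 -0.2353  0.2095]
 [ 0.9166  0.3855  0.1059  0.6447]
 [-0.0032 -0.258   0.9661  0.3737]
 [ 0.      0.      0.      1.    ]] ['frame', 'intrinsics', 'T']
```

View pics/top0.png

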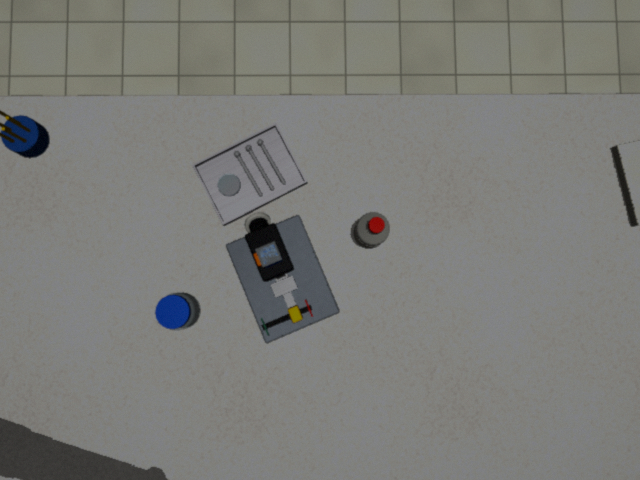

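View pics/scene0.png

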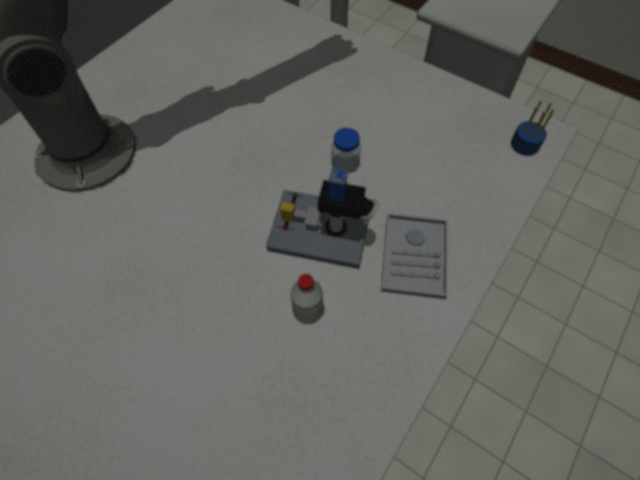

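The top view shows the stand plate with corners near (226,244), (299,216), (339,312) and (266,342). The yellow lock is near (295,313), the grip near (269,252) with its orange button on the left, the jar at (174,311) and the bottle at (373,228). I'll enlarge it to read these more closely.

```bash
python3 - <<'E'
import cv2
f=cv2.imread("pics/top0.png")[205:355,215:350]
f=cv2.resize(f,None,fx=4,fy=4,interpolation=cv2.INTER_CUBIC)
f=cv2.convertScaleAbs(f,alpha=1.8,beta=10)
cv2.imwrite("pics/top0c.png",f);print(f.shape)
E
```

```text
(600, 540, 3)
```

View pics/top0c.png

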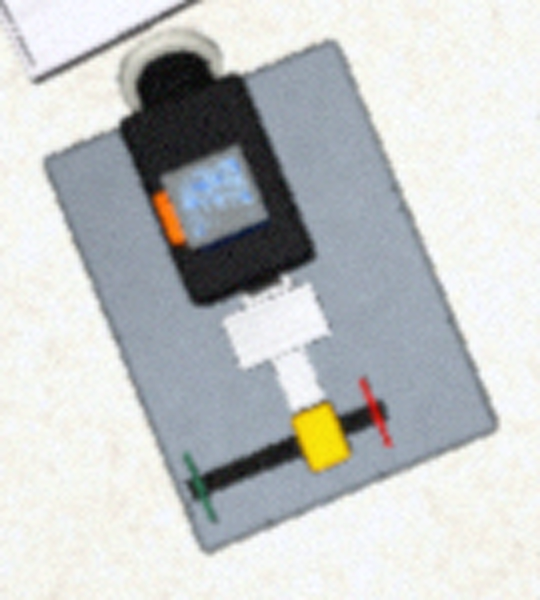

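```bash
cat > m.py <<'E'
import pickle
from h import *
np.set_printoptions(precision=4,suppress=True)
D=pickle.load(open("d0.pkl","rb"));t=D["top"];K,T=t["intrinsics"],t["T"]
g=lambda u,v,z:atz(K,T,u/4+214.625,v/4+204.625,z)
C=np.array([g(*c,.025)[:2] for c in[(46,158),(338,42),(497,430),(208,550)]])
M=np.array([[.065,.075],[.065,-.075],[-.135,-.075],[-.135,.075]])
a=C-C.mean(0);b=M-M.mean(0)
th=np.arctan2((b[:,0]*a[:,1]-b[:,1]*a[:,0]).sum(),(a*b).sum())
Rm=np.array([[np.cos(th),-np.sin(th)],[np.sin(th),np.cos(th)]])
O=C.mean(0)-Rm@M.mean(0)
print("yaw",th,"origin",O,"resid",C-(M@Rm.T+O))
G=np.mean([g(*c,.207)[:2] for c in[(160,180),(240,147),(270,218),(192,248)]],0)
L=np.mean([g(*c,.07)[:2] for c in[(293,415),(335,402),(351,455),(310,472)]],0)
print("grip",G,(G-O)@Rm,"lock",L,(L-O)@Rm)
for n,u,v,z in(("red",377,410,.027),("green",200,487,.027)):print(n,(g(u,v,z)[:2]-O)@Rm)
for n,u,v,z in(("jar",174,311,.09),("bottle",376,226,.14)):
    p=atz(K,T,u,v,z)[:2];print(n,p,(p-O)@Rm)
o=D["scene"];K2,T2=o["intrinsics"],o["T"]
for p in((*O,.207),(*L,.07),(*C[0],.025),(*C[1],.025),(*C[2],.025),(*C[3],.025)):print(proj(K2,T2,p))
E
python3 m.py
```

```text
yaw 0.3809527962268352 origin [0.6202 0.1492] resid [[-0.0006 -0.0016]
 [-0.0029  0.0009]
 [ 0.0005  0.0029]
 [ 0.0029 -0.0022]]
grip [0.62   0.1504] [0.0003 0.0011] lock [0.5229 0.1124] [-0.104  0.002]
red [-0.1035 -0.0245]
green [-0.1049  0.0643]
jar [0.5306 0.3226] [-0.0187  0.1942]
bottle [ 0.6705 -0.0267] [-0.0187 -0.1821]
[336.5614 175.803 ]
[285.938  206.6431]
[369.9441 205.6873]
[356.9413 263.9952]
[264.3953 245.1073]
[282.7122 190.1064]
```

Emit:
apply_moves([
  [[-1.5,-1.3,0],-0.03],
  [[-4,-3.4,0],-0.1],
  [[-7,-5.9,0],-0.2],
  [[-10,-8.4,0],-0.3],
  [[-13,-11,0],-0.4],
  [[-16,-13.5,0],-0.5],
  [[-19,-16,0],-0.6],
  [[-22,-18.5,0],-0.7],
  [[-25,-21,0],-0.793],
  [[-28,-23.4,0],-0.793],
], claw=1, grip_force=30)

```text
clock: 0.98
tcp_pos: [0.4335, 0.29, 0.2453]
orientation: [0.603, -3.083, 0.0]
contact_force: [0.7, 0.4, 0.3]
grip_width: 0.0856
```

```bash
cat > s.py <<'E'
import sys
from bench import r
from m import *
def shift(P,yaw=th):
    o=r.get_obs();Rt=R.from_rotvec(o["orientation"]).as_matrix()
    y=np.arctan2(Rt[1,1],Rt[0,1]);d=np.array(P)-o["tcp_pos"]
    e=(yaw+np.pi/2-y+np.pi/2)%np.pi-np.pi/2
    p=o["tcp_pos"][:2];print("t",o["clock"],"tcp",o["tcp_pos"],"stand",(p-O)@Rm,"axes z",Rt[:,2]);print("shift cm",100*Rt.T@d,"roll",-e,"F",o["contact_force"],"w",o["grip_width"],"q",o["joints"])
if __name__=="__main__":
    a=list(map(float,sys.argv[1:4]));shift([*(O+Rm@np.array(a[:2])),a[2]])
E
python3 s.py -0.105 0.002 0.2|tail -4
```

```text
[264.3953 245.1073]
[282.7122 190.1064]
t 0.9833 tcp [0.4335 0.29   0.2453] stand [-0.121   0.2001] axes z [-0.0002 -0.0001 -1.    ]
shift cm [ -1.504  -19.8181   4.5253] roll 0.005098378622249822 F [0.6951 0.448  0.2786] w 0.08555334040497505 q [-0.7038  0.2259 -0.0064  1.9195  0.0016  0.9964  1.246 ]
```

Emit:
apply_moves([
  [[-0.3,-2.5,0],0],
  [[-0.6,-6.5,0],0],
  [[-0.9,-10.5,0],0],
  [[-1.2,-14.5,0],0],
  [[-1.4,-17.5,2],0.005],
  [[-1.5,-19.5,5],0.005],
  [[-1.5,-19.8,8.5],0.005],
  [[-1.5,-19.8,11.5],0.005],
  [[-1.5,-19.8,11.5],0.005],
])

```text
clock: 1.73
tcp_pos: [0.5168, 0.1121, 0.1251]
orientation: [0.584, -3.077, 0.002]
contact_force: [-0.9, -0.1, -0.1]
grip_width: 0.0856
```

```bash
python3 s.py -0.105 0.002 0.06|tail -2; python3 - <<'E'
from bench import imaging
import cv2,pickle
f=imaging.grab_frame("wrist");pickle.dump(f,open("w1.pkl","wb"));cv2.imwrite("pics/w1.png",cv2.convertScaleAbs(f["frame"],alpha=1.6,beta=10))
E
```

```text
t 1.7333 tcp [0.5168 0.1121 0.1251] stand [-0.1098  0.004 ] axes z [-0.0095 -0.0034 -0.9999]
shift cm [-0.5453 -0.1959  6.5   ] roll -0.005810614222427679 F [-0.9056 -0.097  -0.0692] w 0.08556693360579563 q [-0.4119  0.3975  0.099   2.0093 -0.056   0.7475  1.6669]
```

View pics/w1.png

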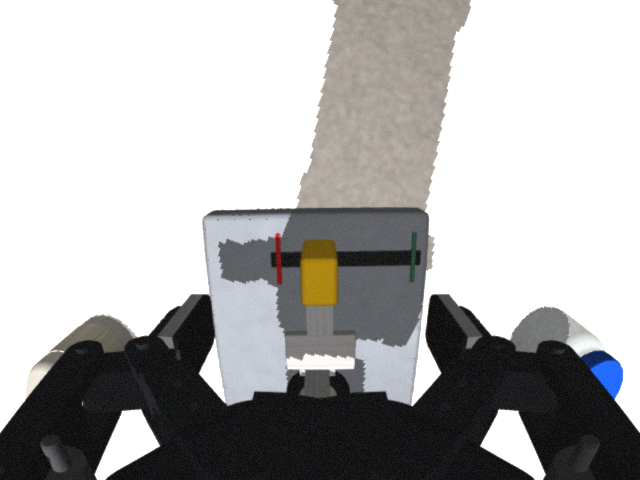

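The wrist view shows the yellow block at columns 303–337, its top face at about rows 275–304, and the fingers straddling it. The tongue runs down the image towards the tube.

```bash
python3 - <<'E' | tail -6
from m import *
f=pickle.load(open("w1.pkl","rb"));K,T=f["intrinsics"],f["T"]
for u,v in((303,304),(337,304),(320,304),(302,275),(337,275)):print((atz(K,T,u,v,.07,True)[:2]-O)@Rm)
E
```

```text
[282.7122 190.1064]
[-0.092  -0.0047]
[-0.0919  0.0138]
[-0.0919  0.0045]
[-0.1087 -0.0049]
[-0.1086  0.0136]
```

Emit:
apply_moves([
  [[-0.3,-0.1,0.5],0],
  [[-0.3,-0.1,2],0],
  [[-0.3,-0.1,4],0],
  [[-0.3,-0.1,5.7],0],
  [[-0.3,-0.1,6.5],0],
  [[-0.3,-0.1,6.7],0],
  [[-0.3,-0.1,6.7],0],
])

```text
clock: 2.37
tcp_pos: [0.5246, 0.1145, 0.0642]
orientation: [-0.588, 3.085, 0.0]
contact_force: [0.2, -0.4, -0.5]
grip_width: 0.0852
```

```bash
python3 s.py -0.107 0.003 0.058|tail -2
```

```text
t 2.3667 tcp [0.5246 0.1145 0.0642] stand [-0.1016  0.0033] axes z [ 0.0013  0.0005 -1.    ]
shift cm [ 0.5377 -0.0357  0.6188] roll -0.0043202976178031705 F [ 0.2052 -0.4166 -0.4803] w 0.08523862951367767 q [-0.3984  0.5011  0.0847  2.0297 -0.0709  0.6122  1.6813]
```

Emit:
apply_moves([
  [[0.5,0,0.3],0],
  [[0.5,0,0.6],0],
  [[0.5,0,0.6],0],
])

```text
clock: 2.62
tcp_pos: [0.519, 0.1122, 0.0576]
orientation: [-0.587, 3.086, 0.0]
contact_force: [-0.3, -0.9, -0.2]
grip_width: 0.0854
```

Emit:
apply_moves([
  [[0,0,0],0],
  [[0,0,0],0],
  [[0,0,0],0],
  [[0,0,0],0],
  [[0,0,0],0],
  [[0,0,0],0],
  [[0,0,0],0],
  [[0,0,0],0],
  [[0,0,0],0],
  [[0,0,0],0],
], claw=0.1, grip_force=30)

```text
clock: 3.45
tcp_pos: [0.5192, 0.1123, 0.0574]
orientation: [-0.588, 3.086, 0.0]
contact_force: [-1.1, -0.4, 3.7]
grip_width: 0.0192
```

```bash
python3 s.py -0.107 0.043 0.058|tail -2
```

```text
t 3.45 tcp [0.5192 0.1123 0.0574] stand [-0.1075  0.0032] axes z [ 0.0001  0.0001 -1.    ]
shift cm [-0.0316  3.9764 -0.0566] roll -0.004507092009015112 F [-1.1009 -0.4397  3.6607] w 0.019213049602034606 q [-0.3964  0.5062  0.0828  2.0447 -0.0718  0.5933  1.6829]
```

Gripped: the width of 19–20 mm matches the block. Next I slide along +y (tool +y).

Emit:
apply_moves([
  [[0,0.3,0],0],
  [[0,0.8,0],0],
  [[0,1.3,0],0],
  [[0,1.8,0],0],
  [[0,2.3,0],0],
  [[0,2.7,0],0],
  [[0,3.0,0],0],
  [[0,3.2,0],0],
  [[0,3.3,0],0],
  [[0,3.3,0],0],
])

```text
clock: 4.28
tcp_pos: [0.5065, 0.1435, 0.0574]
orientation: [0.588, -3.085, -0.0]
contact_force: [-1.7, -2.0, 5.8]
grip_width: 0.0194
```

Emit:
apply_moves([
  [[0,0.1,0],0],
  [[0,0.2,0],0],
  [[0,0.3,0],0],
  [[0,0.35,0],0],
  [[0,0.35,0],0],
])

```text
clock: 4.7
tcp_pos: [0.5053, 0.1465, 0.0574]
orientation: [0.588, -3.086, 0.0]
contact_force: [-1.6, -1.6, 6.8]
grip_width: 0.0195
```

```bash
python3 s.py -0.107 0.043 0.058|tail -2
```

```text
t 4.7 tcp [0.5053 0.1465 0.0574] stand [-0.1077  0.0402] axes z [-0.0006 -0.0002 -1.    ]
shift cm [-0.0706  0.2836 -0.057 ] roll -0.0044346548078531 F [-1.5815 -1.5614  6.7827] w 0.01949977355659582 q [-0.467   0.5004  0.0829  2.0561 -0.0716  0.5883  1.6127]
```

Emit:
apply_moves([
  [[0,0.1,0],0],
  [[0,0.2,0],0],
  [[0,0.2,0],0],
])

```text
clock: 4.95
tcp_pos: [0.5049, 0.1475, 0.0574]
orientation: [0.587, -3.086, 0.002]
contact_force: [-0.7, -3.4, 5.9]
grip_width: 0.0193
```

Emit:
apply_moves([
  [[0,0.1,0],0],
  [[0,0.2,0],0],
  [[0,0.2,0],0],
])

```text
clock: 5.2
tcp_pos: [0.5048, 0.1476, 0.0574]
orientation: [-0.585, 3.086, -0.004]
contact_force: [0.5, -8.7, 5.4]
grip_width: 0.0192
```

Emit:
apply_moves([
  [[0,0.1,0],0],
  [[0,0.2,0],0],
  [[0,0.2,0],0],
])

```text
clock: 5.45
tcp_pos: [0.5048, 0.1477, 0.0574]
orientation: [-0.582, 3.086, -0.007]
contact_force: [3.2, -12.1, 5.0]
grip_width: 0.0193
```

```bash
python3 s.py -0.107 0.043 0.058|tail -2
```

```text
t 5.45 tcp [0.5048 0.1477 0.0574] stand [-0.1077  0.0415] axes z [ 0.0016 -0.0043 -1.    ]
shift cm [-0.0722  0.1514 -0.0562] roll -0.00796595074750761 F [  3.1609 -12.0949   5.0304] w 0.01934809654261187 q [-0.4766  0.5001  0.0882  2.0574 -0.0681  0.587   1.6014]
```

Emit:
apply_moves([
  [[0,-0.2,0],0],
  [[0,-0.2,0],0],
  [[0,-0.2,0],0],
  [[0,-0.2,0],0],
  [[0,-0.2,0],0],
  [[0,-0.2,0],0],
], claw=1)

```text
clock: 5.95
tcp_pos: [0.5041, 0.1505, 0.0572]
orientation: [0.589, -3.086, -0.001]
contact_force: [0.1, -0.1, 0.1]
grip_width: 0.0854
```

Emit:
apply_moves([
  [[0,-0.2,-1],0],
  [[0,-0.2,-4],0],
  [[0,-0.2,-8],0],
  [[0,-0.2,-12],0],
  [[0,-0.2,-15],0],
  [[0,-0.2,-18],0],
  [[0,-0.2,-20],0],
  [[0,-0.2,-20],0],
  [[0,-0.2,-20],0],
])

```text
clock: 6.7
tcp_pos: [0.5056, 0.1481, 0.2591]
orientation: [-0.587, 3.083, 0.001]
contact_force: [-0.1, 0.3, -1.2]
grip_width: 0.0853
```

```bash
python3 s.py 0 0.001 0.25|tail -2; python3 - <<'E'
from bench import imaging
import cv2,pickle
f=imaging.grab_frame("wrist");pickle.dump(f,open("w2.pkl","wb"));cv2.imwrite("pics/w2.png",cv2.convertScaleAbs(f["frame"],alpha=1.6,beta=10))
E
```

```text
t 6.7 tcp [0.5056 0.1481 0.2591] stand [-0.1068  0.0416] axes z [ 0.003   0.0015 -1.    ]
shift cm [-10.7017  -4.0056   0.9402] roll -0.004945701132210267 F [-0.0858  0.2713 -1.1612] w 0.08530476315584413 q [-0.5062  0.2161  0.1201  1.9015 -0.0304  1.0224  1.5737]
```

View pics/w2.png

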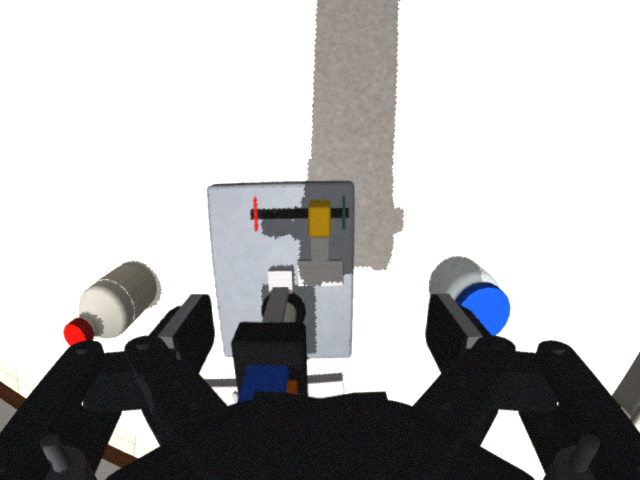

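The lock now sits next to the green mark at (319,220), and the tongue has cleared the lug at (281,280). The grip is at (265,385) with the button on its right. I'll move over the grip.

Emit:
apply_moves([
  [[-1.5,-0.6,0],0],
  [[-4,-1.5,0],0],
  [[-7,-2.6,0],-0.005],
  [[-9.5,-3.6,0],-0.005],
  [[-10.7,-4,0],-0.005],
  [[-10.7,-4,0],-0.005],
  [[-10.7,-4,0],-0.005],
])

```text
clock: 7.33
tcp_pos: [0.6185, 0.1497, 0.2552]
orientation: [0.594, -3.081, 0.001]
contact_force: [-0.3, -0.1, -0.3]
grip_width: 0.0853
```

```bash
python3 s.py 0 0.001 0.178|tail -2; python3 - <<'E'
from bench import imaging
import cv2,pickle
for n in("wrist","top"):
  f=imaging.grab_frame(n);pickle.dump(f,open(n[0]+"3.pkl","wb"));g=cv2.convertScaleAbs(f["frame"],alpha=1.8,beta=10)
  cv2.imwrite(f"pics/{n}3.png",cv2.resize(g[240:420,220:420],None,fx=3,fy=3,interpolation=2))
E
```

```text
t 7.3333 tcp [0.6185 0.1497 0.2552] stand [-0.0015  0.0011] axes z [-0.0035 -0.0013 -1.    ]
shift cm [-0.1755 -0.0122  7.722 ] roll -0.00023299933389120397 F [-0.3054 -0.0549 -0.3117] w 0.08530984274161592 q [-0.4426  0.4074  0.1443  1.6477 -0.0639  1.0948  1.6711]
```

View pics/wrist3.png

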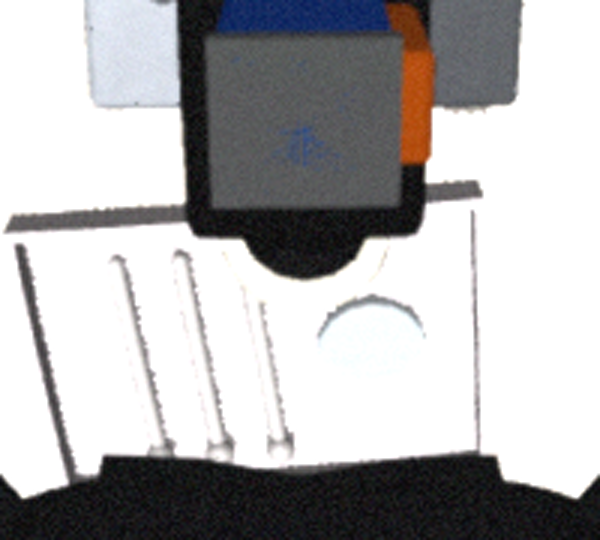

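The wrist crop shows the grey grip top, with corners at (206,36), (403,36), (402,206) and (211,208), and the orange button on its +y side.

```bash
python3 - <<'E' | tail -5
from m import *
f=pickle.load(open("w3.pkl","rb"));K,T=f["intrinsics"],f["T"]
P=np.array([(atz(K,T,u/3+219.67,v/3+239.67,.207,True)[:2]-O)@Rm for u,v in((206,36),(403,36),(402,206),(211,208))]);print(P,P.mean(0))
E
```

```text
[282.7122 190.1064]
[[-0.0148 -0.0141]
 [-0.0148  0.0187]
 [ 0.0163  0.0195]
 [ 0.0167 -0.014 ]] [0.0009 0.0025]
```

Emit:
apply_moves([
  [[-0.15,0.1,0.5],0],
  [[-0.15,0.1,2],0],
  [[-0.15,0.1,4],0],
  [[-0.15,0.1,6],0],
  [[-0.15,0.1,7],0],
  [[-0.15,0.1,7.5],0],
  [[-0.15,0.1,7.7],0],
  [[-0.15,0.1,7.7],0],
])

```text
clock: 8.1
tcp_pos: [0.6203, 0.1517, 0.1806]
orientation: [-0.595, 3.084, 0.0]
contact_force: [0.0, -0.5, 0.6]
grip_width: 0.0851
```

```bash
python3 s.py 0 0.002 0.178|tail -2
```

```text
t 8.1 tcp [0.6203 0.1517 0.1806] stand [0.001  0.0023] axes z [ 0.0002  0.0002 -1.    ]
shift cm [ 0.0992 -0.0301  0.2596] roll 0.0003601719615469179 F [ 0.0061 -0.5     0.552 ] w 0.08512764635301777 q [-0.435   0.4821  0.1327  1.716  -0.0757  0.9482  1.679 ]
```

Well placed. Lowering 2 mm, then closing.

Emit:
apply_moves([
  [[0,0,0.2],0],
  [[0,0,0.2],0],
  [[0,0,0.2],0],
  [[0,0,0.2],0],
  [[0,0,0.2],0],
  [[0,0,0.2],0],
  [[0,0,0.2],0],
  [[0,0,0.2],0],
  [[0,0,0.2],0],
  [[0,0,0.2],0],
], claw=0.2, grip_force=60)

```text
clock: 8.93
tcp_pos: [0.6208, 0.1519, 0.1794]
orientation: [-0.595, 3.083, 0.001]
contact_force: [-1.2, -0.8, 6.2]
grip_width: 0.032
```

```bash
python3 s.py 0 0.002 0.278|tail -2; python3 -c "
from bench import r;import numpy as np
o=r.get_obs();print(o['contact_force']@np.array([-np.sin(.381),np.cos(.381),0]))"
```

```text
t 8.9333 tcp [0.6208 0.1519 0.1794] stand [0.0015 0.0023] axes z [ 0.0014  0.0009 -1.    ]
shift cm [ 0.1342 -0.0279 -9.8648] roll 0.00048581909403644374 F [-1.1864 -0.8496  6.2298] w 0.0319886428202334 q [-0.4346  0.4836  0.1323  1.7167 -0.0763  0.9447  1.6796]
-0.34751696812783833
```

Emit:
apply_moves([
  [[0,0,-0.3],0],
  [[0,0,-0.8],0],
  [[0,0,-1.4],0],
  [[0,0,-2],0],
  [[0,0,-2.5],0],
  [[0,0,-3],0],
  [[0,0,-3],0],
])

```text
clock: 9.52
tcp_pos: [0.6205, 0.1519, 0.2096]
orientation: [-0.595, 3.084, 0.001]
contact_force: [0.8, 1.5, -2.4]
grip_width: 0.0318
```

```bash
python3 s.py 0.0015 0.0023 0.2794|tail -2
```

```text
t 9.5167 tcp [0.6205 0.1519 0.2096] stand [0.0012 0.0024] axes z [ 0.0009  0.0007 -1.    ]
shift cm [-0.0361 -0.0034 -6.9769] roll 0.00032283078849904 F [ 0.8306  1.5047 -2.3837] w 0.031765367888124105 q [-0.4387  0.4516  0.1373  1.691  -0.0714  1.0028  1.6754]
```

Emit:
apply_moves([
  [[0,0,-0.3],0],
  [[0,0,-0.8],0],
  [[0,0,-1.2],0],
  [[0,0,-1.5],0],
  [[0,0,-1.8],0],
  [[0,0,-2.1],0],
  [[0,0,-2.4],0],
  [[0,0,-2.7],0],
  [[0,0,-3.0],0],
  [[0,0,-3.0],0],
])

```text
clock: 10.35
tcp_pos: [0.6202, 0.1518, 0.2381]
orientation: [0.595, -3.085, -0.0]
contact_force: [4.5, 2.1, -5.8]
grip_width: 0.0317
```

```bash
python3 s.py 0.0015 0.0023 0.2794|tail -2
```

```text
t 10.35 tcp [0.6202 0.1518 0.2381] stand [0.001  0.0024] axes z [-0.0002  0.0001 -1.    ]
shift cm [-0.0544 -0.0053 -4.1253] roll 0.00033932462302987965 F [ 4.5148  2.1187 -5.7731] w 0.03173445114570386 q [-0.4423  0.4244  0.1416  1.6631 -0.0669  1.059   1.6718]
```

Emit:
apply_moves([
  [[0,0,-0.3],0],
  [[0,0,-0.7],0],
  [[0,0,-1.1],0],
  [[0,0,-1.5],0],
  [[0,0,-1.9],0],
  [[0,0,-2.3],0],
  [[0,0,-2.7],0],
  [[0,0,-3.1],0],
  [[0,0,-3.4],0],
  [[0,0,-3.4],0],
])

```text
clock: 11.18
tcp_pos: [0.6202, 0.1518, 0.272]
orientation: [0.595, -3.084, -0.0]
contact_force: [4.5, 3.3, -7.4]
grip_width: 0.0316
```

```bash
python3 s.py 0.0015 0.0023 0.2794|tail -2; python3 - <<'E'
from bench import imaging
import cv2,pickle
f=imaging.grab_frame("scene");pickle.dump(f,open("s4.pkl","wb"));g=cv2.convertScaleAbs(f["frame"],alpha=1.8,beta=10)
cv2.imwrite("pics/scene4.png",cv2.resize(g[110:290,250:450],None,fx=3,fy=3,interpolation=2))
E
```

```text
t 11.1833 tcp [0.6202 0.1518 0.272 ] stand [0.0009 0.0024] axes z [-0.0003  0.0001 -1.    ]
shift cm [-0.0566 -0.0054 -0.7374] roll 0.0003435242336644606 F [ 4.4698  3.3023 -7.3972] w 0.031635844011351597 q [-0.446   0.3953  0.1463  1.626  -0.0625  1.1251  1.6682]
```

View pics/scene4.png

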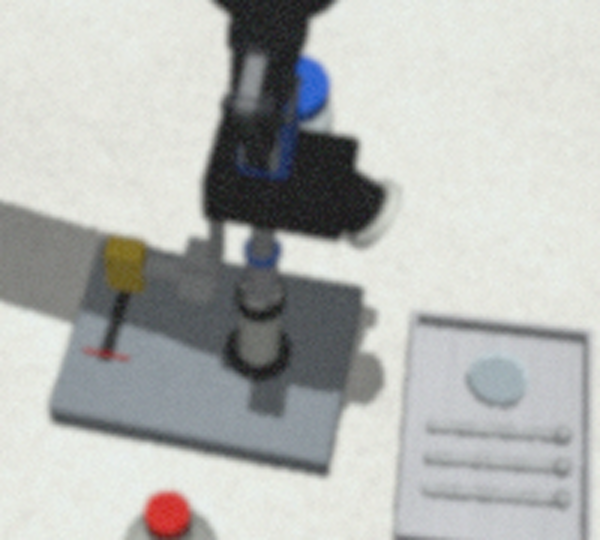

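The column is extending: the blue ring at about (262,250) is well above the collar, the inner tube is out above it, and the lock is still at its far end. I'll pull the last part in small steps until it stops hard.

Emit:
apply_moves([
  [[0,0,-0.2],0],
  [[0,0,-0.4],0],
  [[0,0,-0.6],0],
  [[0,0,-0.6],0],
])

```text
clock: 11.57
tcp_pos: [0.6202, 0.1518, 0.2777]
orientation: [0.595, -3.084, -0.0]
contact_force: [3.9, 3.3, -7.5]
grip_width: 0.0316
```

Emit:
apply_moves([
  [[0,0,-0.1],0],
  [[0,0,-0.2],0],
  [[0,0,-0.2],0],
])

```text
clock: 11.82
tcp_pos: [0.6201, 0.1517, 0.2794]
orientation: [0.595, -3.084, -0.0]
contact_force: [5.6, 2.9, -9.4]
grip_width: 0.0319
```

Emit:
apply_moves([
  [[0,0,-0.1],0],
  [[0,0,-0.2],0],
  [[0,0,-0.2],0],
])

```text
clock: 12.07
tcp_pos: [0.6198, 0.1517, 0.2798]
orientation: [0.595, -3.083, 0.0]
contact_force: [7.2, 4.0, -16.4]
grip_width: 0.0318
```

Emit:
apply_moves([
  [[0,0,-0.1],0],
  [[0,0,-0.1],0],
  [[0,0,-0.1],0],
  [[0,0,-0.1],0],
  [[0,0,-0.1],0],
  [[0,0,-0.1],0],
  [[0,0,-0.1],0],
  [[0,0,-0.1],0],
  [[0,0,-0.1],0],
  [[0,0,-0.1],0],
], grip_force=80)

```text
clock: 12.9
tcp_pos: [0.6197, 0.1516, 0.2799]
orientation: [0.595, -3.082, 0.001]
contact_force: [9.5, 4.1, -21.0]
grip_width: 0.0313
```

```bash
python3 s.py 0.0015 0.0023 0.2794|tail -2; python3 - <<'E'
from bench import imaging
import cv2,numpy as np
a=cv2.convertScaleAbs(imaging.grab_frame("scene")["frame"],alpha=1.8,beta=10)
b=cv2.convertScaleAbs(imaging.grab_frame("wrist")["frame"],alpha=1.6,beta=10)
a=cv2.resize(a[110:290,250:450],(533,480),interpolation=2)
b=cv2.resize(b[200:440,200:440],(267,267));c=np.zeros((480,267,3),np.uint8);c[:267]=b
cv2.imwrite("pics/fin.png",np.hstack([a,c]))
E
```

```text
t 12.9 tcp [0.6197 0.1516 0.2799] stand [0.0004 0.0025] axes z [-0.0029 -0.0011 -1.    ]
shift cm [-0.1127 -0.0155  0.0507] roll 0.00041234105734533344 F [  9.5397   4.0918 -20.9791] w 0.031292339494231006 q [-0.447   0.3896  0.1474  1.616  -0.0612  1.1436  1.6671]
```

View pics/fin.png

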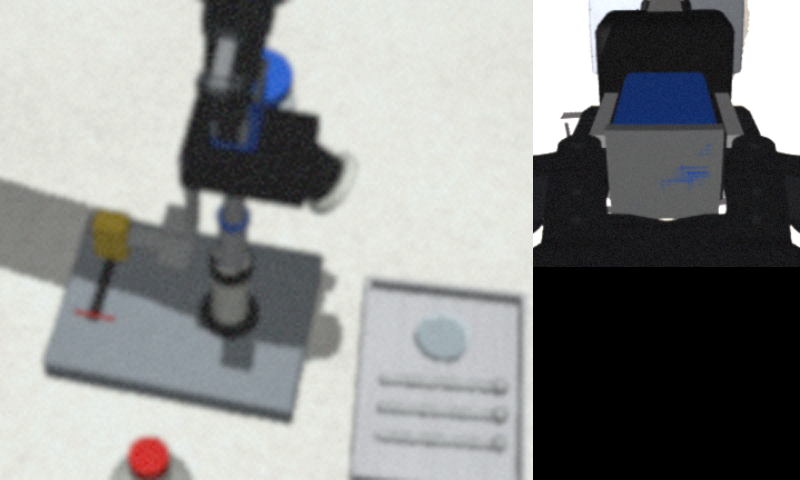

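The final view shows the camera held up with the blue ring at (233,218). The button is hidden between the pads, the lock is still at its far end, and the tray and bottle are undisturbed. Handing in.

```bash
python3 -c "
from bench import r;print(r.hand_in())"
```

```text
the job is handed in; nothing more can be done
None
```

The camera is up at the second stop, still held with the button squeezed, and the job is handed in at about 13 s of the 48 s allowed.

- **Lock:** I slid it about 38 mm until it stopped hard. The push rose to about 12 N against the 2 N it takes to slide. The pictures show the block by the green mark and the tongue clear of the lug.
- **Button:** I closed the gripper on the blue grip until it read about 32 mm. The gripper had read about 0.8 mm low on the 20 mm lock block, so this fits the 33 mm expected with the button fully in. The button itself is hidden between the pads, so I could not see it.
- **Lift:** I pulled the camera straight up by 100.5 mm against the expected 100 mm. At the top the pull rose from about 7 N to 21 N with no more travel, which is the hard stop. The last picture shows both tubes out.
- **Bystanders:** The arm never came close to the tray, jar or bottle. In the last picture the tray and bottle stand as before, and the jar is partly hidden behind the gripper.

**Disagreements:** the wrist camera put the lock and the grip 1.5 to 2.5 mm farther along the stand's y than the top camera did. I used values in between, and the side force was close to zero when the gripper closed on the grip. At the hard stop there was a side force of about 10 N, well under the limits.

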